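Find the stiff push switch by feel and take it out of use

ROBOT

A 6-joint arm with a two-finger parallel gripper is mounted at the origin on the work surface. World frame = base frame: x ahead of the robot, y to its left, z up, the work surface at z = 0. Lengths are in m, angles in degrees, forces in N, time in s.
With the tool pointing down it reaches from about 0.25 to 0.725 m from the base axis. Payload 9.7 kg.
Tool frame: the origin (TCP) lies midway between the tips of the shut fingers; the grasp point (between the pads) lies 19 mm behind it; z points along the fingers, y is the line along which they close (so a half turn about z gives the same grasp; the last joint's range is limited). The gripper opens to 85 mm and grips with 20 to 120 N. Pads are 22 mm wide; open, the fingers measure 114 mm over their backs; the gripper's body (76 mm by 85 mm) begins 54 mm behind the grasp point. The pads swing forward as they close: fully open they stand 13 mm farther back than shut.
Start: joints at [66.463, 4.979, 10.078, 95.1, 0, 90], TCP at [0.22, 0.504, 0.231] pointing down, gripper open.
Joint ranges: [-179.16, 179.16], [-48.56, 103.87], [-65.8, 70.77], [-126.05, 130.52], [-82.76, 87.17], [-180, 180]. Speed limits (degrees/s): [127.2, 127.2, 147.25, 180, 180, 180].

INTERFACE

Orientations are given as [roll, pitch, yaw] about the fixed x, y, z axes, in that order (R = Rz(yaw) Ry(pitch) Rx(roll)).
In Python, from workcell import * gives the robot as it stands.
- The arm moves only by the tool servo_tool, never from a script. Its argument "moves" is a list of rows, each a list of 4 numbers: the shift along the world's x, y, z in parts of the range, where 1.0 means 60 cm, then the turn about the world's z in shares of 180 degrees (1.0 is 180 degrees). A call has 1 to 20 rows; each row is the pose to reach, as a shift and turn from the pose commanded when the call began; what a row does not reach only later rows make up. A row lasts 1/12 s, in which the tool goes at most 41.7 mm and 7.16 degrees, less where a joint would pass 70% of its speed; a pose out of reach is approached as far as the arm can. A shift or turn number past 1, either way, is cut back to 1. A call with a gripper value outside its range is refused whole. "claw" is the closure, from 0 (fully open) to 1 (shut), set as the call begins (left out, the last holds). The fingers move at their own pace and stop on an object; "force" is the grip in N (left out, the last holds). Time passes only in rows, so rows that repeat a pose let the fingers close. It gives the time, the measured TCP pose, the force, the opening and the grip force at its end, in the units of the state.
- get_obs(): the state, without advancing time (a new reading comes with each control period).
- camera(name): name is "scene" or "top" or "wrist"; returns the picture (420x560x3 uint8, red, green, blue); there is no depth.
- get_calibration(name): a dict with "fx", "fy", "cx", "cy" (pixels), "rvec" (rotation vector, rad) and "tvec" (3), from world to camera coordinates, as OpenCV has them; the wrist camera has in their place "tool_from_camera" (4x4, takes a point from camera to tool coordinates, whose origin is the TCP and whose axes are the flange's). Camera axes: x right, y down, z forward; pixel columns grow to the right and rows downward; lengths in m; the calibration is good to about 2 mm. A picture is of the moment at which its call begins: read the wrist's pose just before it. get_calibration takes no time and is no camera call.
- job_done(): hands the job in; it is judged then, once.
The state is a dict: "time": time; "q": joint angles; "qd": joint speeds; "joint_efforts": joint torques, N m; "ee_pos": TCP position; "tcp_rot": TCP orientation; "wrist_force": force on the tool from outside, world axes, zero at the start; "torque": the same for the moment, N m; "opening": finger opening in m; "grasp_force": force on a finger pad.
Only numpy, scipy, OpenCV 4.12 (cv2) and the standard library are available. Lean on these libraries where they do the work, as an engineer would, in place of code of your own. Each camera call takes 0.05 s, during which the arm holds its last target. There are 200 camera calls.

TASK

One of the three push-on hand switches on the lab bench has gone stiff. Press every key straight down, gently, until it clicks and stays down, feeling how hard each one is (never push a key with more than 20 N), and only then set the switch that needed clearly the most force upright in the white parts tray without dropping it. Leave the other two switches and everything else standing where they are.

Things in the scene. Friction and masses are not known exactly. Their poses are not given: they have to be found in the camera images.
- switch_a: one of three loose push-on hand switches that look alike: grey plastic box 64 mm long (own x), 46 mm wide (own y), 28 mm high, about 0.2 kg, a round black key standing up from the middle of its top. Origin: centre of the underside; z up. Gripped from above across its 46 mm width. One holds the stiff spring, two hold sound springs (10 mm above the origin, not seen); which is which is only felt
- key_a: its key, a black disc 22 mm across; origin: centre of its top face, z up; key up, 42 mm above the switch's underside and 14 mm above the box. It yields 1 to 3 N per mm, clicks 2 to 6 mm down at a peak of 5 to 7 N (two switches) or 11 to 13 N (the stiff one); then the push falls away and the key stays 3 to 6 mm lower for good. A hard stop follows 6 mm or more below its first height
- latch_a (a joint): the latch inside this switch, m: 0 while the key is up, 0.0035 to 0.0055 once it has clicked and stays down; nothing in between lasts. Depth of click and of stop differ from switch to switch and do not tell the stiff one
- switch_b: one of three loose push-on hand switches that look alike: grey plastic box 64 mm long (own x), 46 mm wide (own y), 28 mm high, about 0.2 kg, a round black key standing up from the middle of its top. Origin: centre of the underside; z up. Gripped from above across its 46 mm width. One holds the stiff spring, two hold sound springs (10 mm above the origin, not seen); which is which is only felt
- key_b: its key, a black disc 22 mm across; origin: centre of its top face, z up; key up, 42 mm above the switch's underside and 14 mm above the box. It yields 1 to 3 N per mm, clicks 2 to 6 mm down at a peak of 5 to 7 N (two switches) or 11 to 13 N (the stiff one); then the push falls away and the key stays 3 to 6 mm lower for good. A hard stop follows 6 mm or more below its first height
- latch_b (a joint): the latch inside this switch, m: 0 while the key is up, 0.0035 to 0.0055 once it has clicked and stays down; nothing in between lasts. Depth of click and of stop differ from switch to switch and do not tell the stiff one
- switch_c: one of three loose push-on hand switches that look alike: grey plastic box 64 mm long (own x), 46 mm wide (own y), 28 mm high, about 0.2 kg, a round black key standing up from the middle of its top. Origin: centre of the underside; z up. Gripped from above across its 46 mm width. One holds the stiff spring, two hold sound springs (10 mm above the origin, not seen); which is which is only felt
- key_c: its key, a black disc 22 mm across; origin: centre of its top face, z up; key up, 42 mm above the switch's underside and 14 mm above the box. It yields 1 to 3 N per mm, clicks 2 to 6 mm down at a peak of 5 to 7 N (two switches) or 11 to 13 N (the stiff one); then the push falls away and the key stays 3 to 6 mm lower for good. A hard stop follows 6 mm or more below its first height
- latch_c (a joint): the latch inside this switch, m: 0 while the key is up, 0.0035 to 0.0055 once it has clicked and stays down; nothing in between lasts. Depth of click and of stop differ from switch to switch and do not tell the stiff one
- tray: white open parts tray fixed to the bench, 190 mm (own x) by 180 mm (own y), walls 4 mm thick and 25 mm high, inner floor 4 mm or so above the bench. Origin: centre of the underside
- tape_roll: bystander: roll of paper tape lying flat, 56 mm across, 19 mm high; origin at the centre of its underside
- marker: bystander: flat-sided marker pen lying on the bench, about 118 mm long (own x), 14 mm thick; origin at the centre of its underside
- tube_rack: bystander: blue tube rack 100 x 200 mm, 42 mm high with its tubes; origin at the centre of its underside
- tip_box: bystander: grey pipette-tip box with white lid, 88 x 123 mm, 72 mm high; origin at the centre of its underside
- wash_bottle: bystander: white bottle, 66 mm across, 160 mm high; origin at the centre of its underside
- beaker: bystander: glass beaker, 70 mm across, 85 mm high; origin at the centre of its underside
- slide_box: bystander: small cardboard box, 80 x 60 mm, 30 mm high; origin at the centre of its underside

How it is judged:
By the outcome, as a careful person would: the job done as asked, in the order asked, and still so for the second after the job is handed in, with the robot touching nothing.
It also fails if it takes over 69 s, if anything falls off the work surface, if the arm or the gripper's body presses on something with over 40 N, if the wrist force passes 120 N, or if a joint passes its speed limit or range.

## Working session

There is one attempt and no reset: what is moved stays moved. The work goes in short steps, Python scripts to look and compute and a tool call to move; the robot and the scene stay as the last step left them, time stands still between calls to the robot, and variables do not carry over. Pictures are saved under pics/ and viewed, at most 10 in all, crops included, and the job is handed in when it is done.

Besides the shell and the picture viewer there is one more tool, called after ">>>" as name(argument=value, ...), one argument or row to a line, values as JSON. servo_tool: Moves the arm, as the interface text tells. Its arguments: {"type":"object","properties":{"moves":{"type":"array","items":{"type":"array","items":{"type":"number"}}},"claw":{"type":"number"},"force":{"type":"number"}},"required":["moves"]}

```bash
mkdir -p pics; ls
python3 - <<'E'
from workcell import *
import cv2
o=get_obs();print(o)
for n in ("top","scene"):
    cv2.imwrite(f"pics/{n}0.png",camera(n)[:,:,::-1]);print(n,get_calibration(n))
print(get_calibration("wrist"))
E
```

```text
pics
{'time': 0.0, 'q': array([6.64632928e+01, 5.00984893e+00, 1.00342208e+01, 9.50997451e+01,
       2.35546662e-04, 8.99992372e+01]), 'qd': array([-0.11808617,  0.00460092, -0.03936752, -0.00532459,  0.0679958 ,
        0.0195194 ]), 'joint_efforts': array([-1.27082694e-03, -5.20381987e+01,  4.64811015e+01,  1.62423350e-02,
       -1.46847492e-04,  2.85607250e-06]), 'ee_pos': array([0.21954065, 0.50402858, 0.23059299]), 'tcp_rot': array([-1.79924627e+02, -2.36549990e-04,  1.56464055e+02]), 'wrist_force': array([-0.92871197,  0.4314782 , -0.55701473]), 'torque': array([-0.02362025,  0.02147231,  0.01793676]), 'grasp_force': 0.0, 'opening': 0.08564410425578524}
top {'fx': 502.2600824636779, 'fy': 502.2600824636779, 'cx': 278.9335681432022, 'cy': 207.7357033513243, 'rvec': array([ 2.17346265, -2.19483788,  0.04501312]), 'tvec': array([0.02774111, 0.57244102, 1.0749314 ])}
scene {'fx': 382.96088352473146, 'fy': 382.96088352473146, 'cx': 276.8327978271352, 'cy': 210.0095714920316, 'rvec': array([ 1.79322529,  1.93196812, -0.61652729]), 'tvec': array([ 0.04402842, -0.40802581,  1.27203196])}
{'fx': 334.8614073415015, 'fy': 334.8614073415015, 'cx': 277.9846712500404, 'cy': 211.29774649117385, 'tool_from_camera': array([[-1.45014540e-03, -9.66163289e-01, -2.57927114e-01,
         6.63810403e-02],
       [ 9.99998949e-01, -1.39906236e-03, -3.81585262e-04,
        -8.22455296e-04],
       [ 7.81755514e-06, -2.57927396e-01,  9.66164302e-01,
        -1.42757221e-01],
       [ 0.00000000e+00,  0.00000000e+00,  0.00000000e+00,
         1.00000000e+00]])}
```

View pics/top0.png

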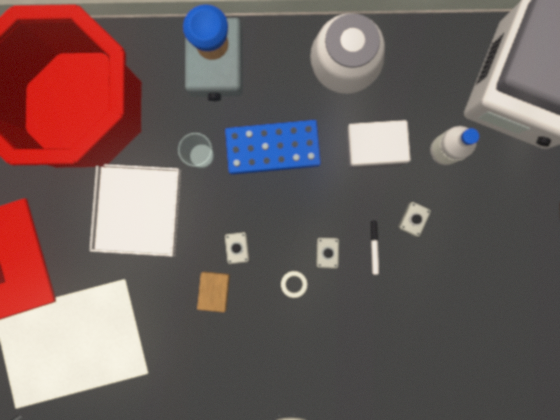

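View pics/scene0.png

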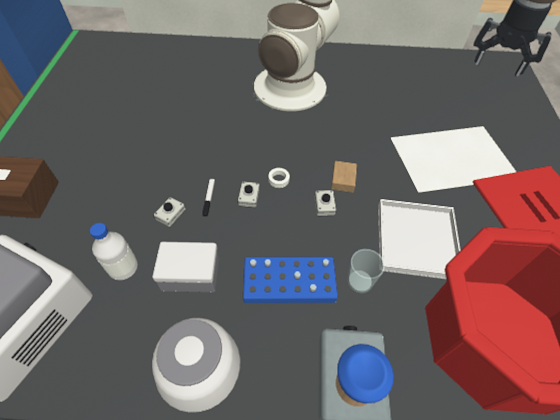

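The top view shows switches at about (237,248), (328,253) and (415,219), and the tray at (136,211). In the scene view the keys are at about (326,196), (249,188) and (169,207). Next I measure them from both views.

```bash
cat > h.py <<'E'
import numpy as np, cv2
from workcell import *
def cal(n):
    c=get_calibration(n); K=np.array([[c["fx"],0,c["cx"]],[0,c["fy"],c["cy"]],[0,0,1]])
    if n!="wrist": R=cv2.Rodrigues(c["rvec"])[0]; t=c["tvec"]
    else:
        o=get_obs(); r,p,y=np.radians(o["tcp_rot"])
        from scipy.spatial.transform import Rotation as Ro
        T=np.eye(4);T[:3,:3]=Ro.from_euler("xyz",[r,p,y]).as_matrix();T[:3,3]=o["ee_pos"]
        M=np.linalg.inv(T@c["tool_from_camera"]);R,t=M[:3,:3],M[:3,3]
    return K,R,np.array(t).ravel()
def ray(C,uv):
    K,R,t=C; return -R.T@t, R.T@np.linalg.inv(K)@np.array([uv[0],uv[1],1.])
def plane(C,uv,z):
    o,d=ray(C,uv); return o+d*(z-o[2])/d[2]
def tri(A,a,B,b):
    P=[c[0]@np.c_[c[1],c[2]] for c in (A,B)]
    X=cv2.triangulatePoints(P[0],P[1],np.array(a,float).reshape(2,1),np.array(b,float).reshape(2,1)).ravel()
    return X[:3]/X[3]
def blob(mask,near,rmax,amin=15):
    "centroid and contour of the blob nearest to a pixel"
    cs,_=cv2.findContours(mask.astype(np.uint8),cv2.RETR_EXTERNAL,cv2.CHAIN_APPROX_NONE)
    best=None
    for c in cs:
        if cv2.contourArea(c)<amin: continue
        m=cv2.moments(c); p=np.array([m["m10"],m["m01"]])/m["m00"]; d=np.hypot(*(p-near))
        if d<rmax and (best is None or d<best[0]): best=(d,p,c)
    return best[1:] if best else (None,None)
def dark(img,near,r):
    "key: dark blob enclosed by light box: fill box then take dark"
    g=cv2.cvtColor(img,cv2.COLOR_RGB2GRAY); p,c=blob(g>105,near,r)
    f=np.zeros_like(g); cv2.drawContours(f,[cv2.convexHull(c)],-1,1,-1)
    f=cv2.erode(f,np.ones((3,3)))
    return blob((f>0)&(g<75),near,r,8)[0],c
E
python3 - <<'E'
from h import *
T,S=cal("top"),cal("scene")
t=cv2.imread("pics/top0.png")[:,:,::-1];s=cv2.imread("pics/scene0.png")[:,:,::-1]
for a,b in (((237,248),(326,200)),((328,253),(249,193)),((415,219),(169,211))):
    ka,ca=dark(t,a,15);kb,cb=dark(s,b,15)
    print("px",ka,kb,"tri",tri(T,ka,S,kb) if ka is not None and kb is not None else None)
    w=np.array([plane(T,q[0],.028)[:2] for q in ca],np.float32);print(" box top",cv2.minAreaRect(w), "key@42",plane(T,ka,.042))
g=cv2.cvtColor(t,cv2.COLOR_RGB2GRAY)
p,c=blob(g>150,(136,211),20,500);w=np.array([plane(T,q[0],.025)[:2] for q in c],np.float32);print("tray",cv2.minAreaRect(w),p)
def P(n,uv,z=0): print(n,plane(T,uv,z)[:2])
P("tape",(294,285),.019);P("mark1",(374,222));P("mark2",(375,273));P("rack",(272,147),.04);P("rackL",(227,172),.04);P("rackR",(320,165),.04)
P("slide",(213,292),.03);P("beaker",(201,155));P("tip",(379,143),.072);P("tipR",(411,163),.072)
E
```

```text
px [235.93939394 247.92424242] [325.60082305 197.57613169] tri [0.48685773 0.11290468 0.03794615]
 box top ((0.4875783920288086, 0.11460703611373901), (0.06621020287275314, 0.04863491281867027), 6.036881923675537) key@42 [0.48697005 0.11351767 0.042     ]
px [328.04232804 252.81481481] [248.06392694 188.84931507] tri [ 0.4749084  -0.08218647  0.03827115]
 box top ((0.4752929210662842, -0.07982901483774185), (0.0469801090657711, 0.06607530266046524), 89.07991027832031) key@42 [ 0.47495012 -0.08094798  0.042     ]
px [416.39917695 218.74897119] [167.61904762 206.48717949] tri [ 0.54528156 -0.27019664  0.03799473]
 box top ((0.5457844734191895, -0.26783281564712524), (0.04948829859495163, 0.06635173410177231), 64.32899475097656) key@42 [ 0.54496102 -0.26822628  0.042     ]
tray ((0.5718311071395874, 0.33630600571632385), (0.18168072402477264, 0.19154150784015656), 86.0640640258789) [135.54855529 209.9368045 ]
tape [ 0.40592919 -0.0087289 ]
mark1 [ 0.54012817 -0.18610697]
mark2 [ 0.42876497 -0.18603863]
rack [0.70182408 0.03540428]
rackL [0.64905967 0.13216906]
rackR [ 0.66180805 -0.06675521]
slide [0.39350007 0.16411535]
beaker [0.69301363 0.19481197]
tip [ 0.70168829 -0.187328  ]
tipR [ 0.65920462 -0.25231756]
```

Careful with the scale: shifts go in shares of 60 cm and turns go in shares of 180 degrees. That gives: -39 cm is -0.65, 26.7 cm is 0.445, 0.12 rad is 0.0382.

>>> servo_tool(
  moves=[
    [0.1, -0.15, 0, 0.0382],
    [0.2, -0.3, -0.0333, 0.0764],
    [0.3, -0.45, -0.0833, 0.1146],
    [0.445, -0.65, -0.1667, 0.1623],
    [0.445, -0.65, -0.1667, 0.1623],
    [0.445, -0.65, -0.1667, 0.1623],
    [0.445, -0.65, -0.1667, 0.1623],
    [0.445, -0.65, -0.1667, 0.1623],
    [0.445, -0.65, -0.1667, 0.1623],
    [0.445, -0.65, -0.1667, 0.1623],
    [0.445, -0.65, -0.1667, 0.1623],
    [0.445, -0.65, -0.1667, 0.1623],
    [0.445, -0.65, -0.1667, 0.1623],
    [0.445, -0.65, -0.1667, 0.1623],
    [0.445, -0.65, -0.1667, 0.1623],
    [0.445, -0.65, -0.1667, 0.1623],
  ],
  claw=1,
  force=40,
)

```text
time: 1.43
ee_pos: [0.4863, 0.115, 0.1316]
tcp_rot: [180.0, 0.0, -174.3]
wrist_force: [-0.7, -0.0, 0.6]
opening: -0.0002
grasp_force: 0.0
```

Run:
```python
from h import *
o=get_obs();print(o);C=cal("wrist");i=camera("wrist");cv2.imwrite("pics/w1.png",i[:,:,::-1])
K,R,t=C
for X in ([.487,.1135,.042],o["ee_pos"]):
    p=K@(R@np.array(X)+t);print(p/p[2])
```

```text
{'time': 1.4333, 'q': array([ 1.33038256e+01, -2.74042901e+00, -8.78646122e+00,  8.39418029e+01,
        1.12486231e-02,  7.56057885e+00]), 'qd': array([ 0.74123584, -0.22797222,  0.2040387 , -0.0919776 , -0.06618859,
       -0.11815543]), 'joint_efforts': array([-9.53481495e-01, -4.34268093e+01,  4.68112028e+01, -1.58443098e-02,
       -2.54661776e-02,  2.50203782e-03]), 'ee_pos': array([0.48629851, 0.11504788, 0.1315749 ]), 'tcp_rot': array([ 1.79987249e+02,  1.05790962e-02, -1.74256753e+02]), 'wrist_force': array([-0.69707774, -0.04802903,  0.62543663]), 'torque': array([-0.04315446,  0.01761201,  0.00428554]), 'grasp_force': 0.0, 'opening': -0.00017511438066427411}
[276.01207168 218.15846145   1.        ]
[278.49396731 270.78008056   1.        ]
```

View pics/w1.png

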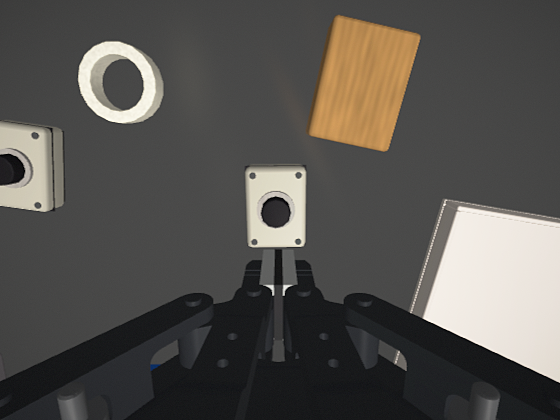

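The wrist view shows the switch squarely below the fingers, with its key at (275,212), about 6 px from the prediction. I'll refine this with three-view rays.

Run:
```python
from h import *
C=cal("wrist");i=cv2.imread("pics/w1.png")[:,:,::-1]
T,S=cal("top"),cal("scene")
k,c=dark(i,(276,210),30)
print(k, plane(C,k,.042),plane(C,k,.038))
w=np.array([plane(C,q[0],.028)[:2] for q in c],np.float32);print(cv2.minAreaRect(w))
print("tri w-top",tri(C,k,T,(235.94,247.92)),"w-scene",tri(C,k,S,(325.6,197.58)))
print(plane(C,(121,82),.019), plane(C,(366,84),.03))
```

```text
[275.39033742 211.70015337] [0.48227459 0.11279464 0.042     ] [0.48334738 0.11287161 0.038     ]
((0.48290175199508667, 0.11265918612480164), (0.06313206255435944, 0.045165110379457474), 6.883829116821289)
tri w-top [0.48650548 0.11438699 0.02776161] w-scene [0.48422131 0.11215706 0.03443283]
[ 0.40375148 -0.00600127  0.019     ] [0.3890812 0.1660533 0.03     ]
```

In the tool's units: -8.2 cm is -0.1367, -6.5 cm is -0.1083.

>>> servo_tool(
  moves=[
    [-0.0033, 0, -0.0333, 0],
    [-0.0033, 0, -0.075, 0],
    [-0.0033, 0, -0.1083, 0],
    [-0.0033, 0, -0.1367, 0],
    [-0.0033, 0, -0.1367, 0],
    [-0.0033, 0, -0.1367, 0],
    [-0.0033, 0, -0.1367, 0],
    [-0.0033, 0, -0.1367, 0],
  ],
)

```text
time: 2.15
ee_pos: [0.4854, 0.1148, 0.0509]
tcp_rot: [180.0, 0.1, -174.3]
wrist_force: [0.2, -0.3, 0.1]
opening: -0.0002
grasp_force: 0.0
```

In the tool's units: -0.4 cm is -0.0067, -0.3 cm is -0.005.

>>> servo_tool(
  moves=[
    [0, 0, -0.0017, 0],
    [0, 0, -0.0033, 0],
    [0, 0, -0.005, 0],
    [0, 0, -0.0067, 0],
    [0, 0, -0.0067, 0],
  ],
)

```text
time: 2.57
ee_pos: [0.4846, 0.1142, 0.0451]
tcp_rot: [-180.0, -0.0, -174.3]
wrist_force: [0.6, 0.4, -0.3]
opening: 0.0001
grasp_force: 0.0
```

In the tool's units: -0.1 cm is -0.0017.

>>> servo_tool(
  moves=[
    [0, 0, -0.0017, 0],
    [0, 0, -0.0017, 0],
  ],
)

```text
time: 2.73
ee_pos: [0.4845, 0.1142, 0.0441]
tcp_rot: [-180.0, -0.0, -174.3]
wrist_force: [-0.4, -0.7, -0.5]
opening: 0.0002
grasp_force: 0.0
```

In the tool's units: -0.1 cm is -0.0017.

>>> servo_tool(
  moves=[
    [0, 0, -0.0017, 0],
    [0, 0, -0.0017, 0],
  ],
)

```text
time: 2.9
ee_pos: [0.4846, 0.1142, 0.0431]
tcp_rot: [-180.0, -0.0, -174.3]
wrist_force: [0.1, 0.7, 0.4]
opening: -0.0003
grasp_force: 0.0
```

In the tool's units: -0.1 cm is -0.0017.

>>> servo_tool(
  moves=[
    [0, 0, -0.0017, 0],
    [0, 0, -0.0017, 0],
  ],
)

```text
time: 3.07
ee_pos: [0.4846, 0.1142, 0.0421]
tcp_rot: [-180.0, -0.0, -174.3]
wrist_force: [0.7, -1.0, -0.6]
opening: 0.0005
grasp_force: 0.1
```

In the tool's units: -0.1 cm is -0.0017.

>>> servo_tool(
  moves=[
    [0, 0, -0.0017, 0],
    [0, 0, -0.0017, 0],
  ],
)

```text
time: 3.23
ee_pos: [0.4847, 0.1143, 0.0413]
tcp_rot: [180.0, 0.0, -174.3]
wrist_force: [-0.7, -0.6, 2.1]
opening: 0.0
grasp_force: 1.2
```

In the tool's units: -0.05 cm is -0.0008.

>>> servo_tool(
  moves=[
    [0, 0, -0.0008, 0],
    [0, 0, -0.0008, 0],
  ],
)

```text
time: 3.4
ee_pos: [0.4847, 0.1143, 0.041]
tcp_rot: [180.0, 0.0, -174.3]
wrist_force: [-0.7, -0.1, 2.9]
opening: 0.0001
grasp_force: 1.7
```

>>> servo_tool(
  moves=[
    [0, 0, -0.0008, 0],
    [0, 0, -0.0008, 0],
  ],
)

```text
time: 3.57
ee_pos: [0.4847, 0.1142, 0.0405]
tcp_rot: [-180.0, 0.0, -174.3]
wrist_force: [-2.0, -0.7, 4.2]
opening: 0.0002
grasp_force: 2.4
```

In the tool's units: -0.05 cm is -0.0008.

>>> servo_tool(
  moves=[
    [0, 0, -0.0008, 0],
    [0, 0, -0.0008, 0],
  ],
)

```text
time: 3.73
ee_pos: [0.4847, 0.1143, 0.04]
tcp_rot: [180.0, 0.0, -174.3]
wrist_force: [-1.5, -0.8, 6.2]
opening: -0.0005
grasp_force: 3.0
```

In the tool's units: -0.05 cm is -0.0008.

>>> servo_tool(
  moves=[
    [0, 0, -0.0008, 0],
    [0, 0, -0.0008, 0],
  ],
)

```text
time: 3.9
ee_pos: [0.4847, 0.1143, 0.0396]
tcp_rot: [180.0, 0.0, -174.3]
wrist_force: [-2.9, -0.7, 7.3]
opening: -0.0002
grasp_force: 3.5
```

In the tool's units: -0.05 cm is -0.0008.

>>> servo_tool(
  moves=[
    [0, 0, -0.0008, 0],
    [0, 0, -0.0008, 0],
  ],
)

```text
time: 4.07
ee_pos: [0.4848, 0.1143, 0.0393]
tcp_rot: [180.0, 0.0, -174.3]
wrist_force: [-1.9, -0.8, 7.9]
opening: -0.0
grasp_force: 4.0
```

>>> servo_tool(
  moves=[
    [0, 0, -0.0008, 0],
    [0, 0, -0.0008, 0],
  ],
)

```text
time: 4.23
ee_pos: [0.4848, 0.1143, 0.0389]
tcp_rot: [180.0, 0.0, -174.3]
wrist_force: [-2.7, -0.3, 9.3]
opening: -0.0
grasp_force: 4.5
```

In the tool's units: -0.05 cm is -0.0008.

>>> servo_tool(
  moves=[
    [0, 0, -0.0008, 0],
    [0, 0, -0.0008, 0],
  ],
)

```text
time: 4.4
ee_pos: [0.4848, 0.1143, 0.0385]
tcp_rot: [180.0, 0.0, -174.3]
wrist_force: [-4.0, -1.0, 9.0]
opening: -0.0001
grasp_force: 5.0
```

In the tool's units: -0.05 cm is -0.0008.

>>> servo_tool(
  moves=[
    [0, 0, -0.0008, 0],
    [0, 0, -0.0008, 0],
  ],
)

```text
time: 4.57
ee_pos: [0.4848, 0.1143, 0.0381]
tcp_rot: [180.0, 0.0, -174.3]
wrist_force: [-3.8, -1.2, 11.5]
opening: -0.0
grasp_force: 5.5
```

In the tool's units: -0.05 cm is -0.0008.

>>> servo_tool(
  moves=[
    [0, 0, -0.0008, 0],
    [0, 0, -0.0008, 0],
  ],
)

```text
time: 4.73
ee_pos: [0.4848, 0.1143, 0.0377]
tcp_rot: [180.0, 0.0, -174.3]
wrist_force: [-3.9, -1.3, 11.7]
opening: -0.0
grasp_force: 6.1
```

>>> servo_tool(
  moves=[
    [0, 0, -0.0008, 0],
    [0, 0, -0.0008, 0],
  ],
)

```text
time: 4.9
ee_pos: [0.4848, 0.1143, 0.0364]
tcp_rot: [180.0, 0.0, -174.3]
wrist_force: [0.5, -0.1, 1.8]
opening: -0.0003
grasp_force: 1.2
```

In the tool's units: -0.05 cm is -0.0008.

>>> servo_tool(
  moves=[
    [0, 0, -0.0008, 0],
    [0, 0, -0.0008, 0],
  ],
)

```text
time: 5.07
ee_pos: [0.4848, 0.1143, 0.0358]
tcp_rot: [180.0, 0.0, -174.3]
wrist_force: [0.4, 0.5, 4.3]
opening: -0.0001
grasp_force: 2.1
```

In the tool's units: -19.5 cm is -0.325, -1.2 cm is -0.02, -0.12 rad is -0.0382.

>>> servo_tool(
  moves=[
    [0, 0, 0.025, 0],
    [0, 0, 0.0667, 0],
    [0, -0.0333, 0.1167, 0],
    [0, -0.0833, 0.1417, -0.0159],
    [-0.02, -0.15, 0.15, -0.0318],
    [-0.02, -0.2167, 0.15, -0.0382],
    [-0.02, -0.2833, 0.15, -0.0382],
    [-0.02, -0.325, 0.15, -0.0382],
    [-0.02, -0.325, 0.15, -0.0382],
    [-0.02, -0.325, 0.15, -0.0382],
    [-0.02, -0.325, 0.15, -0.0382],
    [-0.02, -0.325, 0.15, -0.0382],
  ],
)

```text
time: 6.07
ee_pos: [0.4726, -0.0799, 0.1255]
tcp_rot: [180.0, -0.0, 178.9]
wrist_force: [1.0, 0.1, 0.4]
opening: -0.0
grasp_force: 0.0
```

Run:
```python
from h import *
o=get_obs();print(o["ee_pos"],o["wrist_force"]);C=cal("wrist");i=camera("wrist");cv2.imwrite("pics/w2.png",i[:,:,::-1])
k,c=dark(i,(276,210),40);T,S=cal("top"),cal("scene")
print(k, plane(C,k,.042));w=np.array([plane(C,q[0],.028)[:2] for q in c],np.float32);print(cv2.minAreaRect(w))
print("tri w-top",tri(C,k,T,(328.04,252.81)),"w-scene",tri(C,k,S,(248.06,188.85)))
```

```text
[ 0.47261102 -0.079864    0.12552697] [1.03743626 0.08916533 0.42283203]
[274.75412663 216.49765952] [ 0.47010659 -0.08244206  0.042     ]
((0.48801761865615845, -0.0829046219587326), (0.0451718345284462, 0.10201318562030792), 87.33232879638672)
tri w-top [ 0.47447817 -0.08235262  0.02628473] w-scene [ 0.4722214  -0.08353504  0.03497494]
```

>>> servo_tool(
  moves=[
    [0, -0.0033, -0.0417, 0],
    [0, -0.0033, -0.0833, 0],
    [0, -0.0033, -0.1167, 0],
    [0, -0.0033, -0.1333, 0],
    [0, -0.0033, -0.135, 0],
    [0, -0.0033, -0.135, 0],
    [0, -0.0033, -0.135, 0],
    [0, -0.0033, -0.135, 0],
  ],
)

```text
time: 6.78
ee_pos: [0.4735, -0.0827, 0.0462]
tcp_rot: [-180.0, 0.1, 178.8]
wrist_force: [-1.1, 0.1, -0.5]
opening: -0.0001
grasp_force: 0.0
```

In the tool's units: -0.2 cm is -0.0033, -0.1 cm is -0.0017.

>>> servo_tool(
  moves=[
    [0, 0, -0.0017, 0],
    [0, 0, -0.0033, 0],
    [0, 0, -0.0033, 0],
  ],
)

```text
time: 7.03
ee_pos: [0.4728, -0.0828, 0.043]
tcp_rot: [-180.0, 0.0, 178.8]
wrist_force: [-0.4, 0.2, 0.2]
opening: -0.0003
grasp_force: 0.0
```

>>> servo_tool(
  moves=[
    [0, 0, -0.0008, 0],
    [0, 0, -0.0008, 0],
  ],
)

```text
time: 7.2
ee_pos: [0.4726, -0.0828, 0.0423]
tcp_rot: [-180.0, -0.0, 178.8]
wrist_force: [0.3, 0.2, 0.8]
opening: -0.0001
grasp_force: 0.0
```

In the tool's units: -0.05 cm is -0.0008.

>>> servo_tool(
  moves=[
    [0, 0, -0.0008, 0],
    [0, 0, -0.0008, 0],
  ],
)

```text
time: 7.37
ee_pos: [0.4727, -0.0828, 0.0418]
tcp_rot: [-180.0, 0.0, 178.8]
wrist_force: [-0.4, 0.1, 0.3]
opening: -0.0002
grasp_force: 0.3
```

In the tool's units: -0.05 cm is -0.0008.

>>> servo_tool(
  moves=[
    [0, 0, -0.0008, 0],
    [0, 0, -0.0008, 0],
  ],
)

```text
time: 7.53
ee_pos: [0.4727, -0.0828, 0.0413]
tcp_rot: [-180.0, 0.0, 178.8]
wrist_force: [-0.5, 0.3, 0.5]
opening: 0.0001
grasp_force: 0.6
```

In the tool's units: -0.05 cm is -0.0008.

>>> servo_tool(
  moves=[
    [0, 0, -0.0008, 0],
    [0, 0, -0.0008, 0],
  ],
)

```text
time: 7.7
ee_pos: [0.4726, -0.0828, 0.0408]
tcp_rot: [-180.0, 0.0, 178.8]
wrist_force: [0.4, -0.0, 1.7]
opening: 0.0001
grasp_force: 0.8
```

In the tool's units: -0.05 cm is -0.0008.

>>> servo_tool(
  moves=[
    [0, 0, -0.0008, 0],
    [0, 0, -0.0008, 0],
  ],
)

```text
time: 7.87
ee_pos: [0.4727, -0.0828, 0.0403]
tcp_rot: [-180.0, 0.0, 178.8]
wrist_force: [-1.2, 0.3, 1.8]
opening: 0.0002
grasp_force: 1.1
```

In the tool's units: -0.05 cm is -0.0008.

>>> servo_tool(
  moves=[
    [0, 0, -0.0008, 0],
    [0, 0, -0.0008, 0],
  ],
)

```text
time: 8.03
ee_pos: [0.4727, -0.0828, 0.0398]
tcp_rot: [-180.0, 0.0, 178.8]
wrist_force: [-1.3, -1.4, 2.3]
opening: 0.0002
grasp_force: 1.4
```

In the tool's units: -0.05 cm is -0.0008.

>>> servo_tool(
  moves=[
    [0, 0, -0.0008, 0],
    [0, 0, -0.0008, 0],
  ],
)

```text
time: 8.2
ee_pos: [0.4727, -0.0828, 0.0393]
tcp_rot: [-180.0, 0.0, 178.8]
wrist_force: [-1.2, -0.6, 3.9]
opening: -0.0002
grasp_force: 1.7
```

In the tool's units: -0.05 cm is -0.0008.

>>> servo_tool(
  moves=[
    [0, 0, -0.0008, 0],
    [0, 0, -0.0008, 0],
  ],
)

```text
time: 8.37
ee_pos: [0.4727, -0.0828, 0.0388]
tcp_rot: [-180.0, 0.0, 178.8]
wrist_force: [-0.7, 0.2, 4.4]
opening: 0.0
grasp_force: 1.9
```

>>> servo_tool(
  moves=[
    [0, 0, -0.0008, 0],
    [0, 0, -0.0008, 0],
  ],
)

```text
time: 8.53
ee_pos: [0.4727, -0.0828, 0.0383]
tcp_rot: [-180.0, 0.0, 178.8]
wrist_force: [-1.7, -0.1, 4.6]
opening: 0.0
grasp_force: 2.2
```

In the tool's units: -0.05 cm is -0.0008.

>>> servo_tool(
  moves=[
    [0, 0, -0.0008, 0],
    [0, 0, -0.0008, 0],
  ],
)

```text
time: 8.7
ee_pos: [0.4727, -0.0828, 0.0378]
tcp_rot: [-180.0, 0.0, 178.8]
wrist_force: [-0.8, 0.0, 4.8]
opening: -0.0003
grasp_force: 2.5
```

>>> servo_tool(
  moves=[
    [0, 0, -0.0008, 0],
    [0, 0, -0.0008, 0],
  ],
)

```text
time: 8.87
ee_pos: [0.4727, -0.0828, 0.0374]
tcp_rot: [-180.0, 0.0, 178.8]
wrist_force: [-1.7, -0.4, 5.3]
opening: -0.0005
grasp_force: 2.7
```

In the tool's units: -0.05 cm is -0.0008.

>>> servo_tool(
  moves=[
    [0, 0, -0.0008, 0],
    [0, 0, -0.0008, 0],
  ],
)

```text
time: 9.03
ee_pos: [0.4727, -0.0828, 0.0369]
tcp_rot: [-180.0, 0.0, 178.8]
wrist_force: [-1.2, -0.2, 6.3]
opening: -0.0002
grasp_force: 3.0
```

In the tool's units: -0.05 cm is -0.0008.

>>> servo_tool(
  moves=[
    [0, 0, -0.0008, 0],
    [0, 0, -0.0008, 0],
  ],
)

```text
time: 9.2
ee_pos: [0.4727, -0.0828, 0.0362]
tcp_rot: [180.0, 0.0, 178.8]
wrist_force: [0.7, -0.4, 0.9]
opening: -0.0003
grasp_force: 0.3
```

In the tool's units: -0.05 cm is -0.0008.

>>> servo_tool(
  moves=[
    [0, 0, -0.0008, 0],
    [0, 0, -0.0008, 0],
  ],
)

```text
time: 9.37
ee_pos: [0.4726, -0.0827, 0.0355]
tcp_rot: [180.0, -0.0, 178.8]
wrist_force: [0.7, -0.4, 0.5]
opening: -0.0001
grasp_force: 0.7
```

In the tool's units: -18.7 cm is -0.3117, -17 cm is -0.2833, -0.43 rad is -0.1369.

>>> servo_tool(
  moves=[
    [0, 0, 0.025, 0],
    [0, 0, 0.0667, 0],
    [0, -0.0333, 0.1167, 0],
    [0.0333, -0.0833, 0.1417, -0.0318],
    [0.0667, -0.15, 0.15, -0.0637],
    [0.1, -0.2167, 0.15, -0.0955],
    [0.1167, -0.2833, 0.15, -0.1273],
    [0.1167, -0.3117, 0.15, -0.1369],
    [0.1167, -0.3117, 0.15, -0.1369],
    [0.1167, -0.3117, 0.15, -0.1369],
    [0.1167, -0.3117, 0.15, -0.1369],
    [0.1167, -0.3117, 0.15, -0.1369],
  ],
)

```text
time: 10.37
ee_pos: [0.5425, -0.2687, 0.1257]
tcp_rot: [180.0, -0.0, 154.3]
wrist_force: [-0.5, 0.8, 0.0]
opening: 0.0003
grasp_force: 0.0
```

Run:
```python
from h import *
o=get_obs();print(o["ee_pos"],o["wrist_force"]);C=cal("wrist");i=camera("wrist");cv2.imwrite("pics/w3.png",i[:,:,::-1])
k,c=dark(i,(276,210),40);T,S=cal("top"),cal("scene")
print(k, plane(C,k,.042));w=np.array([plane(C,q[0],.028)[:2] for q in c],np.float32);print(cv2.minAreaRect(w))
print("tri w-top",tri(C,k,T,(416.4,218.75)),"w-scene",tri(C,k,S,(167.6,206.5)))
```

```text
[ 0.54250462 -0.26871291  0.12573771] [-0.53890542  0.82948648  0.03009602]
[276.34198171 217.80454658] [ 0.54052933 -0.27009569  0.042     ]
((0.557224690914154, -0.27793940901756287), (0.045682571828365326, 0.09911437332630157), 64.37644958496094)
tri w-top [ 0.54548896 -0.27283258  0.02347078] w-scene [ 0.54280528 -0.27229037  0.03464809]
```

In the tool's units: -8.1 cm is -0.135, -8 cm is -0.1333.

>>> servo_tool(
  moves=[
    [0, -0.0033, -0.0417, 0],
    [0, -0.0033, -0.0833, 0],
    [0, -0.0033, -0.1167, 0],
    [0, -0.0033, -0.1333, 0],
    [0, -0.0033, -0.135, 0],
    [0, -0.0033, -0.135, 0],
    [0, -0.0033, -0.135, 0],
    [0, -0.0033, -0.135, 0],
  ],
)

```text
time: 11.08
ee_pos: [0.5435, -0.272, 0.0465]
tcp_rot: [-180.0, 0.1, 154.2]
wrist_force: [0.3, 1.5, 0.2]
opening: 0.0
grasp_force: 0.0
```

In the tool's units: -0.2 cm is -0.0033, -0.1 cm is -0.0017.

>>> servo_tool(
  moves=[
    [0, 0, -0.0017, 0],
    [0, 0, -0.0033, 0],
    [0, 0, -0.0033, 0],
  ],
)

```text
time: 11.33
ee_pos: [0.5427, -0.2719, 0.043]
tcp_rot: [-180.0, 0.0, 154.2]
wrist_force: [-0.3, -0.5, -0.8]
opening: 0.0001
grasp_force: 0.0
```

>>> servo_tool(
  moves=[
    [0, 0, -0.0008, 0],
    [0, 0, -0.0008, 0],
  ],
)

```text
time: 11.5
ee_pos: [0.5426, -0.2718, 0.0422]
tcp_rot: [-180.0, -0.0, 154.2]
wrist_force: [-0.5, -0.6, -0.4]
opening: 0.0003
grasp_force: 0.0
```

In the tool's units: -0.05 cm is -0.0008.

>>> servo_tool(
  moves=[
    [0, 0, -0.0008, 0],
    [0, 0, -0.0008, 0],
  ],
)

```text
time: 11.67
ee_pos: [0.5426, -0.2718, 0.0418]
tcp_rot: [-180.0, 0.0, 154.2]
wrist_force: [-1.1, -0.3, 0.6]
opening: -0.0002
grasp_force: 0.6
```

In the tool's units: -0.05 cm is -0.0008.

>>> servo_tool(
  moves=[
    [0, 0, -0.0008, 0],
    [0, 0, -0.0008, 0],
  ],
)

```text
time: 11.83
ee_pos: [0.5427, -0.2718, 0.0414]
tcp_rot: [180.0, 0.0, 154.2]
wrist_force: [-0.2, 0.1, 2.0]
opening: -0.0001
grasp_force: 1.1
```

In the tool's units: -0.05 cm is -0.0008.

>>> servo_tool(
  moves=[
    [0, 0, -0.0008, 0],
    [0, 0, -0.0008, 0],
  ],
)

```text
time: 12.0
ee_pos: [0.5426, -0.2718, 0.0409]
tcp_rot: [-180.0, 0.0, 154.2]
wrist_force: [-1.7, -0.4, 3.8]
opening: -0.0001
grasp_force: 1.6
```

In the tool's units: -0.05 cm is -0.0008.

>>> servo_tool(
  moves=[
    [0, 0, -0.0008, 0],
    [0, 0, -0.0008, 0],
  ],
)

```text
time: 12.17
ee_pos: [0.5427, -0.2718, 0.0405]
tcp_rot: [-180.0, 0.0, 154.2]
wrist_force: [-2.5, 0.2, 4.0]
opening: -0.0001
grasp_force: 2.2
```

In the tool's units: -0.05 cm is -0.0008.

>>> servo_tool(
  moves=[
    [0, 0, -0.0008, 0],
    [0, 0, -0.0008, 0],
  ],
)

```text
time: 12.33
ee_pos: [0.5427, -0.2717, 0.0397]
tcp_rot: [180.0, 0.0, 154.2]
wrist_force: [0.3, 0.1, -0.9]
opening: -0.0001
grasp_force: 0.0
```

In the tool's units: -0.05 cm is -0.0008.

>>> servo_tool(
  moves=[
    [0, 0, -0.0008, 0],
    [0, 0, -0.0008, 0],
  ],
)

```text
time: 12.5
ee_pos: [0.5425, -0.2717, 0.0387]
tcp_rot: [180.0, -0.0, 154.2]
wrist_force: [0.2, -0.2, 0.0]
opening: -0.0002
grasp_force: 0.0
```

In the tool's units: -0.05 cm is -0.0008.

>>> servo_tool(
  moves=[
    [0, 0, -0.0008, 0],
    [0, 0, -0.0008, 0],
  ],
)

```text
time: 12.67
ee_pos: [0.5426, -0.2717, 0.0385]
tcp_rot: [180.0, -0.0, 154.2]
wrist_force: [0.7, -0.3, 0.9]
opening: -0.0003
grasp_force: 0.3
```

In the tool's units: -0.05 cm is -0.0008.

>>> servo_tool(
  moves=[
    [0, 0, -0.0008, 0],
    [0, 0, -0.0008, 0],
  ],
)

```text
time: 12.83
ee_pos: [0.5426, -0.2717, 0.0382]
tcp_rot: [180.0, -0.0, 154.2]
wrist_force: [-1.0, -0.1, 1.0]
opening: 0.0002
grasp_force: 0.6
```

In the tool's units: -0.05 cm is -0.0008.

>>> servo_tool(
  moves=[
    [0, 0, -0.0008, 0],
    [0, 0, -0.0008, 0],
  ],
)

```text
time: 13.0
ee_pos: [0.5426, -0.2717, 0.0378]
tcp_rot: [180.0, 0.0, 154.2]
wrist_force: [-1.7, 1.1, 1.7]
opening: 0.0
grasp_force: 1.1
```

All three keys have latched, at peaks of about 12 N, 6.3 N and 5 N, so switch 1 (at y≈0.11) is the stiff one. Next I go back to grasp it.

In the tool's units: 10 cm is 0.1667, 7 cm is 0.1167, 0.05 rad is 0.0159.

>>> servo_tool(
  moves=[
    [0, 0, 0.025, 0],
    [0, 0, 0.0667, 0],
    [0, 0, 0.1167, 0],
    [0, 0.0333, 0.1667, 0.0159],
  ],
)

```text
time: 13.33
ee_pos: [0.5421, -0.2535, 0.1381]
tcp_rot: [-180.0, -0.0, 156.9]
wrist_force: [0.2, -0.5, 0.2]
opening: 0.0001
grasp_force: 0.0
```

In the tool's units: 36.5 cm is 0.6083, 34 cm is 0.5667, 0.52 rad is 0.1655.

>>> servo_tool(
  moves=[
    [-0.0167, 0.05, 0, 0.0318],
    [-0.0333, 0.1167, 0, 0.0637],
    [-0.05, 0.1833, 0, 0.0955],
    [-0.0667, 0.25, 0, 0.1273],
    [-0.0833, 0.3167, 0, 0.1592],
    [-0.0967, 0.3833, 0, 0.1655],
    [-0.0967, 0.45, 0, 0.1655],
    [-0.0967, 0.5167, 0, 0.1655],
    [-0.0967, 0.5667, 0, 0.1655],
    [-0.0967, 0.6083, 0, 0.1655],
    [-0.0967, 0.6083, 0, 0.1655],
    [-0.0967, 0.6083, 0, 0.1655],
    [-0.0967, 0.6083, 0, 0.1655],
    [-0.0967, 0.6083, 0, 0.1655],
    [-0.0967, 0.6083, 0, 0.1655],
    [-0.0967, 0.6083, 0, 0.1655],
  ],
  claw=0,
)

```text
time: 14.67
ee_pos: [0.4848, 0.1124, 0.1378]
tcp_rot: [-180.0, 0.0, -173.3]
wrist_force: [-0.2, -0.5, 0.1]
opening: 0.0854
grasp_force: 0.0
```

Run:
```python
from h import *
o=get_obs();print(o["ee_pos"],o["tcp_rot"],o["opening"]);C=cal("wrist");i=camera("wrist");cv2.imwrite("pics/w4.png",i[:,:,::-1])
k,c=dark(i,(276,215),40)
print(k,plane(C,k,.037));w=np.array([plane(C,q[0],.028)[:2] for q in c],np.float32);print(cv2.minAreaRect(w))
K,R,t=C; p=K@(R@o["ee_pos"]+t);print(p/p[2])
```

```text
[0.48475968 0.11236349 0.13783543] [-1.79996373e+02  4.73987372e-03 -1.73254567e+02] 0.08537375947561109
[278.83511905 210.79404762] [0.48274279 0.11258973 0.037     ]
((0.4830355942249298, 0.11270444095134735), (0.06296384334564209, 0.045258596539497375), 6.196066379547119)
[278.43978613 270.78445455   1.        ]
```

View pics/w4.png

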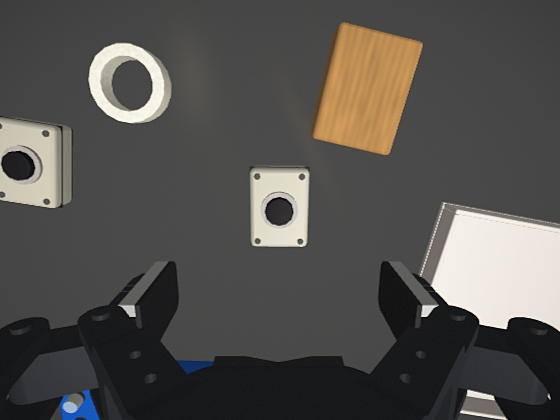

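The switch is centred at (279,207) between the open fingers and well aligned, so I descend and grip.

In the tool's units: -13.3 cm is -0.2217, -12.7 cm is -0.2117.

>>> servo_tool(
  moves=[
    [0, 0, -0.05, 0],
    [0, 0, -0.1, 0],
    [0, 0, -0.15, 0],
    [0, 0, -0.1917, 0],
    [0, 0, -0.2117, 0],
    [0, 0, -0.2217, 0],
    [0, 0, -0.2217, 0],
    [0, 0, -0.2217, 0],
    [0, 0, -0.2217, 0],
  ],
)

```text
time: 15.47
ee_pos: [0.4857, 0.1134, 0.0065]
tcp_rot: [180.0, 0.1, -173.2]
wrist_force: [0.0, 0.4, -1.1]
opening: 0.0856
grasp_force: 0.0
```

>>> servo_tool(
  moves=[
    [0, 0, 0, 0],
    [0, 0, 0, 0],
    [0, 0, 0, 0],
    [0, 0, 0, 0],
    [0, 0, 0, 0],
    [0, 0, 0, 0],
    [0, 0, 0, 0],
    [0, 0, 0, 0],
    [0, 0, 0, 0],
    [0, 0, 0, 0],
  ],
  claw=1,
  force=40,
)

```text
time: 16.3
ee_pos: [0.485, 0.1133, 0.0055]
tcp_rot: [-180.0, 0.1, -173.2]
wrist_force: [-1.2, -1.1, 4.9]
opening: 0.0452
grasp_force: 42.2
```

In the tool's units: 2 cm is 0.0333, 1.5 cm is 0.025.

>>> servo_tool(
  moves=[
    [0, 0, 0.005, 0],
    [0, 0, 0.0133, 0],
    [0, 0, 0.025, 0],
    [0, 0, 0.0333, 0],
    [0, 0, 0.0333, 0],
  ],
)

```text
time: 16.72
ee_pos: [0.4853, 0.1134, 0.0262]
tcp_rot: [180.0, 0.1, -173.2]
wrist_force: [0.3, -1.1, -2.9]
opening: 0.0451
grasp_force: 41.3
```

In the tool's units: 22 cm is 0.3667, 7.5 cm is 0.125, -0.12 rad is -0.0382.

>>> servo_tool(
  moves=[
    [0, 0, 0.0167, 0],
    [0, 0, 0.0417, 0],
    [0, 0, 0.0667, 0],
    [0.0083, 0.0167, 0.0833, -0.0064],
    [0.025, 0.0667, 0.0917, -0.0127],
    [0.0417, 0.1167, 0.1, -0.0191],
    [0.0583, 0.1667, 0.1, -0.0255],
    [0.075, 0.2167, 0.1, -0.0318],
    [0.0917, 0.2667, 0.1, -0.0382],
    [0.1083, 0.3167, 0.1, -0.0382],
    [0.12, 0.35, 0.1, -0.0382],
    [0.125, 0.3667, 0.1, -0.0382],
    [0.125, 0.3667, 0.1, -0.0382],
    [0.125, 0.3667, 0.1, -0.0382],
    [0.125, 0.3667, 0.1, -0.0382],
  ],
)

```text
time: 17.97
ee_pos: [0.5593, 0.3321, 0.0849]
tcp_rot: [-180.0, -0.0, 179.9]
wrist_force: [-0.1, 0.1, -2.0]
opening: 0.0455
grasp_force: 41.7
```

Run:
```python
from h import *
o=get_obs();print(o["ee_pos"],o["wrist_force"],o["opening"]);i=camera("wrist");cv2.imwrite("pics/w5.png",i[:,:,::-1])
C,T=cal("wrist"),cal("top")
t=cv2.cvtColor(cv2.imread("pics/top0.png"),cv2.COLOR_BGR2GRAY)
g=cv2.cvtColor(i,cv2.COLOR_RGB2GRAY)
for z in (.004,.025):
    p,c=blob(t>150,(136,211),20,500);print(z,cv2.minAreaRect(np.array([plane(T,q[0],z)[:2] for q in c],np.float32)))
```

```text
[0.55934444 0.33210412 0.08488699] [-0.07607837  0.11610263 -2.03886335] 0.0455382482605786
0.004 ((0.573037326335907, 0.34274905920028687), (0.18520882725715637, 0.19526109099388123), 86.06407165527344)
0.025 ((0.5718311071395874, 0.33630600571632385), (0.18168072402477264, 0.19154150784015656), 86.0640640258789)
```

View pics/w5.png

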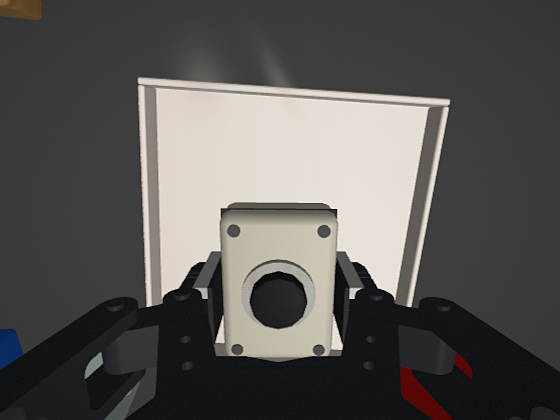

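The switch is held upright over the tray; its rim corners show at (140,80) and (448,102). I lower until contact is felt.

In the tool's units: -7.1 cm is -0.1183, -7 cm is -0.1167.

>>> servo_tool(
  moves=[
    [0, 0, -0.025, 0],
    [0, 0, -0.05, 0],
    [0, 0, -0.075, 0],
    [0, 0, -0.0967, 0],
    [0, 0, -0.11, 0],
    [0, 0, -0.1167, 0],
    [0, 0, -0.1183, 0],
    [0, 0, -0.1183, 0],
    [0, 0, -0.1183, 0],
    [0, 0, -0.1183, 0],
  ],
)

```text
time: 18.85
ee_pos: [0.5601, 0.3335, 0.0147]
tcp_rot: [180.0, 0.1, 180.0]
wrist_force: [0.0, -0.2, -2.3]
opening: 0.0452
grasp_force: 41.7
```

In the tool's units: -0.1 cm is -0.0017.

>>> servo_tool(
  moves=[
    [0, 0, -0.0017, 0],
    [0, 0, -0.0017, 0],
    [0, 0, -0.0017, 0],
  ],
)

```text
time: 19.1
ee_pos: [0.5597, 0.3333, 0.0129]
tcp_rot: [180.0, 0.0, 180.0]
wrist_force: [0.7, -0.0, -3.1]
opening: 0.0451
grasp_force: 41.7
```

In the tool's units: -0.1 cm is -0.0017.

>>> servo_tool(
  moves=[
    [0, 0, -0.0017, 0],
    [0, 0, -0.0017, 0],
    [0, 0, -0.0017, 0],
  ],
)

```text
time: 19.35
ee_pos: [0.5596, 0.3332, 0.0117]
tcp_rot: [-180.0, -0.0, 180.0]
wrist_force: [-0.1, 0.3, -1.9]
opening: 0.0453
grasp_force: 41.7
```

>>> servo_tool(
  moves=[
    [0, 0, -0.0017, 0],
    [0, 0, -0.0017, 0],
    [0, 0, -0.0017, 0],
  ],
)

```text
time: 19.6
ee_pos: [0.5596, 0.3332, 0.0107]
tcp_rot: [-180.0, -0.0, 180.0]
wrist_force: [0.8, -0.2, -2.9]
opening: 0.0453
grasp_force: 41.7
```

In the tool's units: -0.05 cm is -0.0008.

>>> servo_tool(
  moves=[
    [0, 0, -0.0008, 0],
    [0, 0, -0.0008, 0],
    [0, 0, -0.0008, 0],
  ],
)

```text
time: 19.85
ee_pos: [0.5596, 0.3332, 0.0103]
tcp_rot: [-180.0, -0.0, 180.0]
wrist_force: [0.5, 0.7, -2.2]
opening: 0.0452
grasp_force: 41.7
```

In the tool's units: -0.05 cm is -0.0008.

>>> servo_tool(
  moves=[
    [0, 0, -0.0008, 0],
    [0, 0, -0.0008, 0],
    [0, 0, -0.0008, 0],
  ],
)

```text
time: 20.1
ee_pos: [0.5596, 0.3332, 0.0098]
tcp_rot: [-180.0, -0.0, 180.0]
wrist_force: [-0.5, 0.4, -1.9]
opening: 0.0451
grasp_force: 41.7
```

In the tool's units: -0.05 cm is -0.0008.

>>> servo_tool(
  moves=[
    [0, 0, -0.0008, 0],
    [0, 0, -0.0008, 0],
    [0, 0, -0.0008, 0],
  ],
)

```text
time: 20.35
ee_pos: [0.5597, 0.3333, 0.0096]
tcp_rot: [180.0, 0.0, 180.0]
wrist_force: [-1.4, -0.7, -0.0]
opening: 0.0451
grasp_force: 42.0
```

In the tool's units: -0.03 cm is -0.0005.

>>> servo_tool(
  moves=[
    [0, 0, -0.0005, 0],
    [0, 0, -0.0005, 0],
    [0, 0, -0.0005, 0],
  ],
)

```text
time: 20.6
ee_pos: [0.5597, 0.3333, 0.0096]
tcp_rot: [180.0, 0.0, 180.0]
wrist_force: [-3.5, -1.8, 5.7]
opening: 0.0453
grasp_force: 42.5
```

>>> servo_tool(
  moves=[
    [0, 0, 0, 0],
    [0, 0, 0, 0],
    [0, 0, 0, 0],
    [0, 0, 0, 0],
    [0, 0, 0, 0],
    [0, 0, 0, 0],
    [0, 0, 0, 0],
    [0, 0, 0, 0],
  ],
  claw=0,
)

```text
time: 21.27
ee_pos: [0.5596, 0.3333, 0.009]
tcp_rot: [-180.0, 0.0, 180.0]
wrist_force: [1.1, 0.4, -0.2]
opening: 0.0852
grasp_force: 0.0
```

>>> servo_tool(
  moves=[
    [0, 0, 0.0083, 0],
    [0, 0, 0.025, 0],
    [0, 0, 0.05, 0],
    [0, 0, 0.0833, 0],
    [0, 0, 0.1167, 0],
    [-0.0167, -0.0167, 0.1667, 0],
    [-0.05, -0.0333, 0.2167, 0],
    [-0.0833, -0.0667, 0.25, 0],
    [-0.1167, -0.0667, 0.25, 0],
    [-0.1667, -0.0667, 0.25, 0],
    [-0.2167, -0.0667, 0.25, 0],
    [-0.25, -0.0667, 0.25, 0],
    [-0.25, -0.0667, 0.25, 0],
    [-0.25, -0.0667, 0.25, 0],
    [-0.25, -0.0667, 0.25, 0],
    [-0.25, -0.0667, 0.25, 0],
  ],
)

```text
time: 22.6
ee_pos: [0.4104, 0.2933, 0.1593]
tcp_rot: [180.0, 0.0, 179.9]
wrist_force: [-1.0, -0.1, 0.2]
opening: 0.0854
grasp_force: 0.0
```

Run:
```python
from h import *
o=get_obs();print(o["ee_pos"],o["wrist_force"],o["opening"])
a=camera("top");b=camera("scene");cv2.imwrite("pics/end.png",np.vstack([a[120:340],b[120:340]])[:,:,::-1])
T=cal("top")
for p in ((328,253),(415,219)):
    k,c=dark(a,p,15);print(k,cv2.minAreaRect(np.array([plane(T,q[0],.028)[:2] for q in c],np.float32)))
```

```text
[0.41042643 0.29329577 0.15927675] [-1.01907816 -0.1080454   0.22934391] 0.08543900439945001
[327.88700565 252.88700565] ((0.47523441910743713, -0.08094888180494308), (0.04913145676255226, 0.06613403558731079), 89.22383880615234)
[416.      218.84375] ((0.5458359122276306, -0.26760098338127136), (0.050623565912246704, 0.06704601645469666), 64.12299346923828)
```

View pics/end.png

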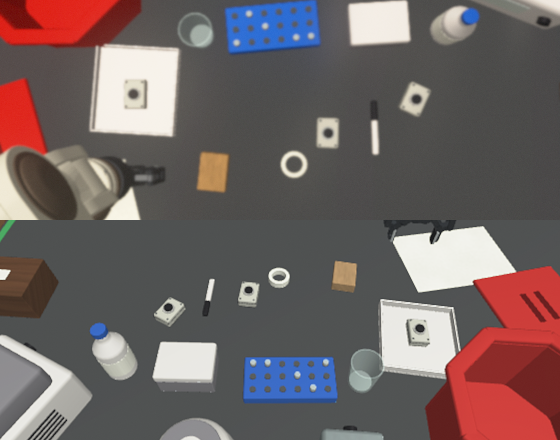

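The stiff switch stands upright in the tray at (134,94) in the upper image. The other two switches and the bystanders look unmoved, so I hand in the job.

```bash
python3 -c "
from workcell import *
print(job_done())"
```

```text
the job is handed in; nothing more can be done
None
```

All three keys clicked and stayed down at peak readings of about 12 N, 6 N and 4 N (0.5 mm steps; the 4 N may miss the true peak); the stiff 12 N switch, first nearest the tray, now stands upright in it, nothing else seen to move, and the job was handed in at about 23 s, verdict not shown.

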